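# Feel which compost tubs are full and draw them up to the batten

## Task

Of the three look-alike blue tubs one or two are full of finished compost and the rest hold only dry leaves: feel each one by raising its orange-handled end slightly, never lifting a tub clear of the bench. Draw every heavy tub towards you by its handle, its other end still sliding on the bench, until its handle-end face sits gently and squarely flush against the wooden batten, then set it down level; leave the light tubs standing where they were. Leave everything else alone.

Things in the scene. Friction and masses are not known exactly. Their poses are not given: they have to be found in the camera images.
- tub_a: Storage tub A: one of three identical blue plastic tubs, blue clip-on lid with white side clips, orange handle. 160 (own x) x 105 (own y) mm, lid top 85 mm above the bench. Origin: centre of its underside; its +x axis runs from the handle end to the plain end, z up. Contents (in the middle of the tub) cannot be seen: finished compost, tub and all about 0.75 to 0.92 kg, or dry leaves, tub and all about 0.25 to 0.31 kg. The letter says nothing about the weight.
- tub_a_grip (a point): Middle of this tub's orange handle bar: bar 12 mm thick along the tub's x, 80 mm long along its y, 22 mm high, centre 125 mm above the bench, 40 mm above the lid and 70 mm from the tub's centre towards its -x end. The bar is on a bail that swings freely (a weak spring stands it upright) about a pin along the tub's y, 40 mm below the bar's centre, so raising the bar pivots the tub about its far lower edge; the hand then carries a little over half the tub's weight.
- tub_a_front (a point): Middle of this tub's lower edge at the handle end (80 mm from its centre, at the underside).
- tub_a_back (a point): Middle of this tub's lower edge at the plain end (80 mm from its centre, at the underside).
- tub_b: Storage tub B: one of three identical blue plastic tubs, blue clip-on lid with white side clips, orange handle. 160 (own x) x 105 (own y) mm, lid top 85 mm above the bench. Origin: centre of its underside; its +x axis runs from the handle end to the plain end, z up. Contents (in the middle of the tub) cannot be seen: finished compost, tub and all about 0.75 to 0.92 kg, or dry leaves, tub and all about 0.25 to 0.31 kg. The letter says nothing about the weight.
- tub_b_grip (a point): Middle of this tub's orange handle bar: bar 12 mm thick along the tub's x, 80 mm long along its y, 22 mm high, centre 125 mm above the bench, 40 mm above the lid and 70 mm from the tub's centre towards its -x end. The bar is on a bail that swings freely (a weak spring stands it upright) about a pin along the tub's y, 40 mm below the bar's centre, so raising the bar pivots the tub about its far lower edge; the hand then carries a little over half the tub's weight.
- tub_b_front (a point): Middle of this tub's lower edge at the handle end (80 mm from its centre, at the underside).
- tub_b_back (a point): Middle of this tub's lower edge at the plain end (80 mm from its centre, at the underside).
- tub_c: Storage tub C: one of three identical blue plastic tubs, blue clip-on lid with white side clips, orange handle. 160 (own x) x 105 (own y) mm, lid top 85 mm above the bench. Origin: centre of its underside; its +x axis runs from the handle end to the plain end, z up. Contents (in the middle of the tub) cannot be seen: finished compost, tub and all about 0.75 to 0.92 kg, or dry leaves, tub and all about 0.25 to 0.31 kg. The letter says nothing about the weight.
- tub_c_grip (a point): Middle of this tub's orange handle bar: bar 12 mm thick along the tub's x, 80 mm long along its y, 22 mm high, centre 125 mm above the bench, 40 mm above the lid and 70 mm from the tub's centre towards its -x end. The bar is on a bail that swings freely (a weak spring stands it upright) about a pin along the tub's y, 40 mm below the bar's centre, so raising the bar pivots the tub about its far lower edge; the hand then carries a little over half the tub's weight.
- tub_c_front (a point): Middle of this tub's lower edge at the handle end (80 mm from its centre, at the underside).
- tub_c_back (a point): Middle of this tub's lower edge at the plain end (80 mm from its centre, at the underside).
- batten: Fixed wooden batten across the bench on the robot's side of the tubs: 30 mm (own x) x 760 mm (own y) x 25 mm high. Origin: centre of its underside. Its +x face, 15 mm from the origin, looks at the tubs; a seated tub has its handle-end face flush against that face.
- table: The green painted bench; its top is at height 0, its origin in the middle of the top.
- dibber: Wooden dibber with a steel point and a cross grip, 180 x 36 x 18 mm, lying between two tubs; origin under its middle. Not part of the job.
- weeder: Hand weeder, green handle and forked steel blade, 190 x 30 x 18 mm, lying between two tubs; origin under its middle. Not part of the job.
- trowel: Stainless trowel with a wooden handle, 275 x 75 x 26 mm, left on the bench; origin under the junction of handle and blade. Not part of the job.
- scoop: Aluminium scoop, 200 x 66 x 36 mm; origin under its blade. Not part of the job.
- pot_lower: Terracotta pot, 112 mm across, 85 mm high, holding a smaller one; origin under its middle. Not part of the job.
- pot_upper: Smaller terracotta pot, 82 mm across, 88 mm high, standing in the larger one; origin under its middle. Not part of the job.
- jar: Glass jar with a steel cap, 70 mm across, 100 mm high; origin under its middle. Not part of the job.
Mind the look-alikes: they are no part of the job. What is shaped like the tub_b but purple is not meant.

How it is judged (in metres and radians):
On the way:
1. one end of a tub is raised while its other end stays on the bench (((height (world z) of tub_a_front above 0.004 m and height (world z) of tub_a_back below 0.006 m and angle between tub_a's own z axis and vertical above 0.025 rad) or (height (world z) of tub_b_front above 0.004 m and height (world z) of tub_b_back below 0.006 m and angle between tub_b's own z axis and vertical above 0.025 rad) or (height (world z) of tub_c_front above 0.004 m and height (world z) of tub_c_back below 0.006 m and angle between tub_c's own z axis and vertical above 0.025 rad))), for 0.2 s.
At the end, for the whole second after the job is handed in: Every tub is released, level (0.03 rad) and at rest on the bench. Each heavy tub (over 4.8 N on the bench) has the middle of its handle-end face within 7 mm of the batten's +x face and is square to it within 0.07 rad; each light tub stands within 40 mm of where it was at the start (angle between each of tub_a, tub_b, tub_c's own z axis and vertical below 0.03 rad and linear speed of each of tub_a, tub_b, tub_c below 0.02 m/s and ((contact force between tub_a and table above 4.8 N and x of tub_a_front in the frame of batten between 0.01 and 0.022 m and y of tub_a_front in the frame of batten between -0.38 and 0.38 m and angle between the x axis of tub_a and the x axis of batten, either way round below 0.07 rad) or (contact force between tub_a and table between 1.2 and 4.8 N and distance of each of tub_a_front, tub_a_back from where it was at the start of the episode below 0.04 m)) and ((contact force between tub_b and table above 4.8 N and x of tub_b_front in the frame of batten between 0.01 and 0.022 m and y of tub_b_front in the frame of batten between -0.38 and 0.38 m and angle between the x axis of tub_b and the x axis of batten, either way round below 0.07 rad) or (contact force between tub_b and table between 1.2 and 4.8 N and distance of each of tub_b_front, tub_b_back from where it was at the start of the episode below 0.04 m)) and ((contact force between tub_c and table above 4.8 N and x of tub_c_front in the frame of batten between 0.01 and 0.022 m and y of tub_c_front in the frame of batten between -0.38 and 0.38 m and angle between the x axis of tub_c and the x axis of batten, either way round below 0.07 rad) or (contact force between tub_c and table between 1.2 and 4.8 N and distance of each of tub_c_front, tub_c_back from where it was at the start of the episode below 0.04 m))); the robot touches nothing.
It fails at once if a tub is lifted clear of the bench (both of its ends more than 12 mm up) (height (world z) of each of tub_a_front, tub_a_back above 0.012 m or height (world z) of each of tub_b_front, tub_b_back above 0.012 m or height (world z) of each of tub_c_front, tub_c_back above 0.012 m).
It fails at once if a tub is tipped steeply (over 0.3 rad) (angle between any of tub_a, tub_b, tub_c's own z axis and vertical above 0.3 rad).
It fails at once if a tub is forced against the batten with more than 25 N (contact force between any of tub_a, tub_b, tub_c and batten above 25 N).
It fails at once if two tubs are knocked together (over 5 N) (contact force between tub_a and tub_b above 5 N or contact force between any of tub_a, tub_b and tub_c above 5 N).
It fails at once if another thing on the bench is moved by more than 30 mm (distance of any of dibber, weeder, trowel, scoop, pot_lower, pot_upper, jar from where it was at the start of the episode above 0.03 m).
It also fails if it takes over 64 s, if anything falls off the work surface, if the arm or the gripper's body presses on something with over 40 N, if the wrist force passes 120 N, or if a joint passes its speed limit or range.

## Robot

A 6-joint arm with a two-finger parallel gripper is mounted at the origin on the work surface. World frame = base frame: x ahead of the robot, y to its left, z up, the work surface at z = 0. Lengths are in mm, angles in degrees, forces in N, time in s.
With the tool pointing down it reaches from about 300 to 850 mm from the base axis. Payload 4.2 kg.
Tool frame: the origin (TCP) lies on the centre line of the jaws, within the pads' length; the fingertips stand env.nose_length ahead of it and the grasp point (between the pads) lies 2 mm behind it (env.nose_length is the distance from the TCP to the fingertips, in mm); z points along the fingers, y is the direction in which the jaws open and shut (so a half turn about z gives the same grasp; the last joint's range is limited). The gripper opens to 91 mm and grips with 3 to 60 N. Pads are 32 mm wide; open, the fingers measure 118 mm over their backs; the gripper's body (76 mm by 178 mm) begins 60 mm behind the grasp point.
Start: joints at [72.594, 18.312, 89.639, -0, 72.044, -1.146], TCP at [161.005, 552.013, 230.976] pointing down, gripper open.
Joint ranges: [-177.97, 177.97], [-48.28, 115.42], [12.27, 149.76], [-77.06, 257.06], [2.81, 150.46], [-146.56, 146.56]. Speed limits (degrees/s): [147.25, 147.25, 180, 180, 180, 180].

## Interface

Orientations are given as [roll, pitch, yaw] about the fixed x, y, z axes, in that order (R = Rz(yaw) Ry(pitch) Rx(roll)).
In Python, from workcell import env gives the robot as it stands. The module is installed in compiled form; this text tells all that it offers.
- The arm moves only by the tool jog_arm, never from a script. Its argument "deltas" is a list that holds one entry, the list of rows, each a list of 5 numbers: the shift along the tool's x, y, z in m, then the turn about the tool's z in degrees, then the finger opening in m, from 0 to 0.0912. A call has 1 to 20 rows; each row is the pose to reach, as a shift and turn from the pose commanded when the call began, along the tool's axes at that moment; what a row does not reach only later rows make up. A row lasts 1/12 s, in which the tool goes at most 41.7 mm and 7.16 degrees, less where a joint would pass 70% of its speed; a pose out of reach is approached as far as the arm can. A call with a gripper value outside its range is refused whole. The fingers move at their own pace and stop on an object; "grip_force" is the grip in N (left out, the last holds). Time passes only in rows, so rows that repeat a pose let the fingers close. It gives the time, the measured TCP pose, the force and the opening at its end, in the units of the state.
- env.state(): the state, without advancing time (a new reading comes with each control period).
- env.grab_frame(name): name is "side" or "top"; returns the picture (384x512x3 uint8, red, green, blue); there is no depth.
- env.camera_params(name): a dict with "fx", "fy", "cx", "cy" (pixels), "xyz" and "orientation" of the camera in the world. Camera axes: x right, y down, z forward; pixel columns grow to the right and rows downward; lengths in mm; the calibration is good to about 2 mm. A picture is of the moment at which its call begins. camera_params takes no time and is no camera call.
- env.job_done(): hands the job in, once; it reports no verdict.
Trained networks look in the newest picture that a camera, given by its name, has taken for a name from the list of things; names that differ only in an ending like _2 or _b are one class to them, and where a whole thing is asked for, a point or a joint stands for the part that bears it (a point fixed in the world has none). Each returns a list of dicts, best first, with "conf" (0 to 1); they miss things now and then, are a little off and sometimes report something else, mostly with a low value. They report only what shows in the picture. A call takes as long as a camera call. They do not tell look-alikes from the thing itself.
- env.look_for(camera, label): "xyz" ([x, y, z] in mm, in world coordinates, good to about 4 mm: the middle of the surface that is visible of it).
The state is a dict: "time_s": time; "qpos": joint angles; "qvel": joint speeds; "effort": joint torques, N m; "ee_pos": TCP position; "ee_rot": TCP orientation; "force": force on the tool from outside, world axes, zero at the start; "torque": the same for the moment, N m; "gripper_width": finger opening in mm.
Only numpy, scipy, OpenCV 4.12 (cv2) and the standard library are available. Lean on these libraries where they do the work, as an engineer would, in place of code of your own. Each camera call takes 0.05 s, during which the arm holds its last target.

## Working session

There is one attempt and no reset: what is moved stays moved. The work goes in short steps, Python scripts to look and compute and a tool call to move; the robot and the scene stay as the last step left them, time stands still between calls to the robot, and variables do not carry over. Pictures are saved under pics/ and viewed, and the job is handed in when it is done.

Besides the shell and the picture viewer there is one more tool, called after "Call:" as name(argument=value, ...), one argument or row to a line, values as JSON. jog_arm: Moves the arm, as the interface text tells. Its arguments: {"type":"object","properties":{"deltas":{"type":"array"},"grip_force":{"type":"number"}},"required":["deltas"]}

```bash
mkdir -p pics; python3 - <<'E'
from workcell import env
import cv2
for n in("side","top"):
    f=env.grab_frame(n); cv2.imwrite(f"pics/{n}0.png",f[:,:,::-1]); print(n,env.camera_params(n))
for c in("top","side"):
  for l in("tub_a","tub_a_grip","batten"):
    for d in env.look_for(c,l): print(c,l,d)
s=env.state(); print(s, env.nose_length)
E
```

```text
side {'fx': 389.8552602622718, 'fy': 389.8552602622718, 'cx': 249.5879595566922, 'cy': 196.24808200105468, 'xyz': array([  329.55173969, -1124.20294553,  1061.34617972]), 'orientation': array([-129.56893653,    0.14052701,   -8.45986741])}
top {'fx': 489.81319499242204, 'fy': 489.81319499242204, 'cx': 255.85297900514772, 'cy': 184.88041566289246, 'xyz': array([ 167.6754863 ,   39.64432886, 1828.3597345 ]), 'orientation': array([-168.57761582,   -0.50077468,  -89.51679733])}
top tub_a {'xyz': [649.1, -240.0, 91.3], 'conf': 0.88}
top tub_a {'xyz': [638.3, 253.5, 85.5], 'conf': 0.69}
top tub_a {'xyz': [618.0, 23.5, 87.4], 'conf': 0.68}
top tub_a_grip {'xyz': [587.3, -230.1, 139.1], 'conf': 0.68}
top batten {'xyz': [422.0, 14.9, 25.7], 'conf': 0.95}
side tub_a {'xyz': [228.0, 274.8, 84.8], 'conf': 0.95}
side tub_a {'xyz': [616.8, -12.0, 85.7], 'conf': 0.78}
side tub_a {'xyz': [656.8, 480.6, 77.8], 'conf': 0.73}
side tub_a {'xyz': [645.2, 208.5, 81.3], 'conf': 0.57}
side tub_a {'xyz': [650.6, -275.5, 86.4], 'conf': 0.56}
side batten {'xyz': [431.4, -106.0, 20.7], 'conf': 0.89}
{'time_s': 0.4, 'qpos': array([ 7.25937105e+01,  1.83203652e+01,  8.96485436e+01,  1.30856928e-03,
        7.20439275e+01, -1.14568175e+00]), 'qvel': array([ 0.08085345, -0.02380805, -0.20916109, -0.08095095, -0.0127693 ,
       -0.05872486]), 'effort': array([-1.49270116e-03, -4.11896038e+01, -2.31913877e+01,  7.26220035e-02,
        3.97128530e-02, -2.33935538e-05]), 'ee_pos': array([160.9794103 , 551.95435441, 230.82621558]), 'ee_rot': array([-1.79987191e+02, -1.50114969e-03,  1.63738989e+02]), 'force': array([-0.32616054, -0.58846788, -0.26118997]), 'torque': array([-2.79580134e-03, -2.35109250e-02, -5.60133704e-05]), 'gripper_width': 91.12594624579631} 17.0
```

View pics/top0.png

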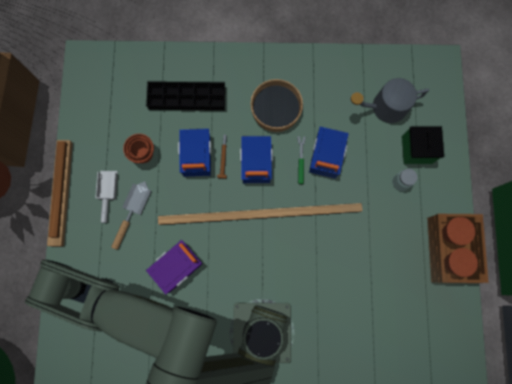

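View pics/side0.png

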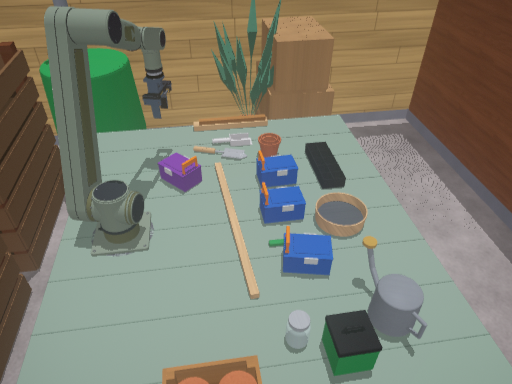

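The top view shows three blue tubs at about (195,152), (256,160) and (328,152), with orange bars at (193,166), (256,174) and (324,168). The look-alike is the purple tub at (174,267) with its own bar at (188,252), and it's excluded. Next I'll crop in and measure.

```bash
cat >h.py <<'E'
import numpy as np,cv2
from scipy.spatial.transform import Rotation as Ro
from workcell import env
def cam(n):
    p=env.camera_params(n); return p,Ro.from_euler('xyz',p['orientation'],degrees=True).as_matrix()
def ray(n,uv,z):
    p,R=cam(n); uv=np.atleast_2d(uv).astype(float)
    d=np.c_[(uv[:,0]-p['cx'])/p['fx'],(uv[:,1]-p['cy'])/p['fy'],np.ones(len(uv))]@R.T
    c=p['xyz']; return c+d*((z-c[2])/d[:,2:])
def proj(n,P):
    p,R=cam(n); q=(np.atleast_2d(P)-p['xyz'])@R
    return np.c_[q[:,0]/q[:,2]*p['fx']+p['cx'],q[:,1]/q[:,2]*p['fy']+p['cy']]
def masks(f):
    h=cv2.cvtColor(f,cv2.COLOR_RGB2HSV)
    o=((h[...,0]<14)&(h[...,1]>190)&(h[...,2]>150)).astype(np.uint8)
    b=((h[...,0]>105)&(h[...,0]<125)&(h[...,1]>150)).astype(np.uint8)
    return o,b
def blobs(m,a):
    n,l,s,c=cv2.connectedComponentsWithStats(m)
    return [(l==i).astype(np.uint8) for i in range(1,n) if s[i,4]>=a]
E
python3 - <<'E'
from h import *
f=cv2.imread('pics/top0.png')[:,:,::-1].copy()
cv2.imwrite('pics/crop0.png',cv2.resize(f[115:230,150:370],None,fx=3.6,fy=3.6,interpolation=cv2.INTER_CUBIC)[:,:,::-1])
o,b=masks(f)
for nm,m,z,a in(('o',o,134,15),('b',b,85,100)):
  for k in blobs(m,a):
    ys,xs=np.nonzero(k); P=ray('top',np.c_[xs,ys],z)[:,:2]
    c=P.mean(0); w,v=np.linalg.eigh(np.cov(P.T)); ax=v[:,1]
    print(nm,len(xs),(xs.mean().round(),ys.mean().round()),c.round(1),'ang',np.degrees(np.arctan2(ax[1],ax[0])).round(1),np.sqrt(12*w).round(1), cv2.minAreaRect(P.astype(np.float32)))
E
```

```text
o 18 (np.float64(256.0), np.float64(173.0)) [553.1  25.8] ang 90.6 [ 0.  65.6] ((553.14208984375, 25.78572654724121), (5.486607551574707e-05, 60.296199798583984), 0.5970842242240906)
o 18 (np.float64(187.0), np.float64(252.0)) [273.1 261.7] ang -138.2 [ 3.1 66.8] ((273.17291259765625, 261.6884460449219), (63.8052864074707, 2.927265167236328), 42.17842102050781)
b 1165 (np.float64(329.0), np.float64(150.0)) [ 653.8 -240.6] ang 163.4 [108.9 174.6] ((645.78369140625, -240.12335205078125), (110.57159423828125, 178.18910217285156), 76.6365737915039)
b 1196 (np.float64(195.0), np.float64(150.0)) [647.2 253.5] ang -173.1 [109.6 173.9] ((641.20166015625, 252.3496551513672), (176.2451171875, 109.78260803222656), 2.2375848293304443)
b 1158 (np.float64(256.0), np.float64(157.0)) [623.1  27.5] ang -178.4 [108.9 169.5] ((615.8629150390625, 25.69898223876953), (170.30519104003906, 107.13200378417969), 0.6363573670387268)
```

View pics/crop0.png

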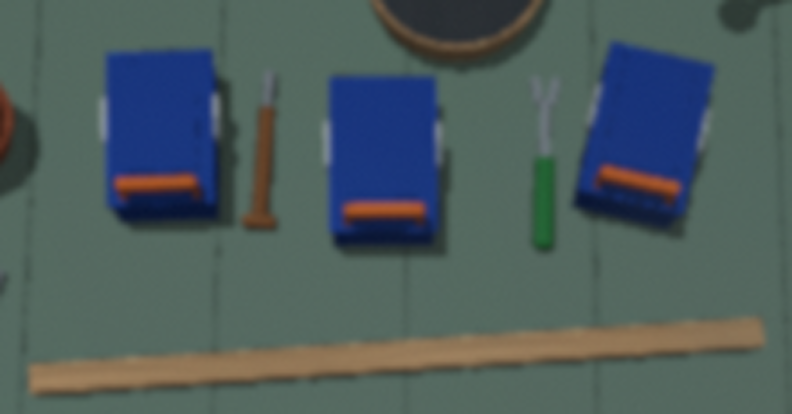

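```bash
cat >>h.py <<'E'
def fit(f,guess,n='top'):
    from scipy.optimize import minimize
    h=cv2.cvtColor(f,cv2.COLOR_RGB2HSV)
    b=((h[...,0]>103)&(h[...,0]<128)&(h[...,1]>140))
    o=((h[...,0]<14)&(h[...,1]>150)&(h[...,2]>110))
    m=(b|o).astype(np.float32)
    u=proj(n,[[guess[0],guess[1],50]])[0].astype(int)
    x0,y0=u-45; m=m[y0:y0+90,x0:x0+90]; S=8
    def cost(p):
        t=np.radians(p[2]); c,s=np.cos(t),np.sin(t)
        P=[[p[0]+c*a-s*bb,p[1]+s*a+c*bb,z] for a in(-80,80) for bb in(-52.5,52.5) for z in(0,85)]
        U=(proj(n,P)-[x0,y0]+.5)*S
        im=np.zeros((90*S,90*S),np.uint8)
        cv2.fillConvexPoly(im,cv2.convexHull(U.astype(np.float32)).round().astype(int),1)
        im=cv2.resize(im.astype(np.float32),(90,90),interpolation=cv2.INTER_AREA)
        return np.abs(im-m).sum()
    r=minimize(cost,guess,method='Nelder-Mead',options=dict(initial_simplex=[guess,[guess[0]+8,guess[1],guess[2]],[guess[0],guess[1]+8,guess[2]],[guess[0],guess[1],guess[2]+6]],xatol=.1,fatol=.1))
    # bar
    t=np.radians(r.x[2]); bar=[r.x[0]-70*np.cos(t),r.x[1]-70*np.sin(t),130]
    v=proj(n,[bar])[0].astype(int); w=o.copy(); w[:]=False
    w[v[1]-16:v[1]+17,v[0]-22:v[0]+23]=o[v[1]-16:v[1]+17,v[0]-22:v[0]+23]
    ys,xs=np.nonzero(w); B=ray(n,np.c_[xs,ys],130)[:,:2] if len(xs)>5 else np.zeros((6,2))
    ww,vv=np.linalg.eigh(np.cov(B.T)); a=np.degrees(np.arctan2(vv[1,1],vv[0,1]))%180
    return r.x.round(1),round(r.fun,1),np.round(bar[:2],1),B.mean(0).round(1),round(a,1),len(xs)
def batten(f,n='top'):
    h=cv2.cvtColor(f,cv2.COLOR_RGB2HSV)
    m=((h[...,0]>8)&(h[...,0]<25)&(h[...,1]>70)&(h[...,2]>110)).astype(np.uint8)
    k=max(blobs(m,100),key=lambda k:np.ptp(np.nonzero(k)[1]))
    ys,xs=np.nonzero(k)
    up=[(x,ys[xs==x].min()-.5) for x in range(xs.min()+8,xs.max()-8)]
    P=ray(n,np.array(up),25)
    q=np.polyfit(P[:,1],P[:,0],1); res=P[:,0]-np.polyval(q,P[:,1])
    k2=abs(res)<4; q=np.polyfit(P[k2,1],P[k2,0],1)
    return q,res.std(),(xs.min(),xs.max(),P[:,1].min(),P[:,1].max())
E
python3 - <<'E'
from h import *
f=cv2.imread('pics/top0.png')[:,:,::-1].copy()
for g in([640,252,2],[615,25,0],[645,-240,-13]): print(fit(f,g))
print(batten(f))
s=cv2.imread('pics/side0.png')[:,:,::-1].copy()
for g in([640,252,2],[615,25,0],[645,-240,-13]): print(fit(s,g,'side'))
for l in('tub_b_grip','tub_c_grip','tub_a_front'):
  for c in('top','side'):
    print(c,l,env.look_for(c,l))
E
```

```text
(array([651. , 257.1,   2.6]), np.float64(166.0), array([581. , 253.8]), array([578.7, 253.4]), np.float64(94.2), 56)
(array([626.7,  28. ,   0.8]), np.float64(150.4), array([556.7,  27. ]), array([554.1,  25.8]), np.float64(90.6), 60)
(array([ 656.7, -244.6,  -13. ]), np.float64(183.2), array([ 588.5, -228.8]), array([ 586.7, -226.2]), np.float64(76.9), 56)
(array([-7.41322307e-02,  4.40015966e+02]), np.float64(1.106866694312553), (np.int64(158), np.int64(361), np.float64(-332.6630153424023), np.float64(358.74054757299695)))
(array([656.8, 261.7,  -6.5]), np.float64(1142.5), array([587.3, 269.6]), array([577.2, 224.6]), np.float64(88.3), 28)
(array([629.1,  31.1,  -2.5]), np.float64(1587.3), array([559.2,  34.1]), array([552.1, -11.4]), np.float64(90.1), 29)
(array([ 658.8, -240.8,  -13. ]), np.float64(755.6), array([ 590.6, -225. ]), array([ 578.2, -263.9]), np.float64(81.1), 22)
top tub_b_grip [{'xyz': [578.0, 247.2, 134.1], 'conf': 0.55}, {'xyz': [273.5, 263.9, 138.0], 'conf': 0.5}, {'xyz': [648.5, -236.4, 86.8], 'conf': 0.16}]
side tub_b_grip [{'xyz': [578.6, 231.7, 129.3], 'conf': 0.39}, {'xyz': [646.4, 206.2, 85.7], 'conf': 0.25}]
top tub_c_grip [{'xyz': [555.4, 26.5, 135.7], 'conf': 0.55}]
side tub_c_grip [{'xyz': [578.0, 228.8, 127.4], 'conf': 0.72}, {'xyz': [560.0, 6.0, 131.1], 'conf': 0.48}, {'xyz': [432.1, -105.4, 23.0], 'conf': 0.38}, {'xyz': [644.6, 206.2, 84.3], 'conf': 0.23}]
top tub_a_front [{'xyz': [646.9, -237.8, 84.7], 'conf': 0.94}]
side tub_a_front [{'xyz': [650.1, -277.2, 85.2], 'conf': 0.91}]
```

```bash
python3 - <<'E'
from h import *
for n in('top','side'):
    f=cv2.imread(f'pics/{n}0.png')
    T=[161,552,231]
    pts=[(0,0,0),T,(161,552,214)]
    b=440.0
    for y in(-332,25,358): pts.append((440-.0741*y,y,25))
    for g,a in(((651,255),2.6),((626.7,27),.8),((656.7,-243),-13)):
        t=np.radians(a); 
        for dy in(-40,40): pts.append((g[0]-70*np.cos(t)-dy*np.sin(t),g[1]-70*np.sin(t)+dy*np.cos(t),136))
        for ax in(-80,80):
          for dy in(-52.5,52.5): pts.append((g[0]+ax*np.cos(t)-dy*np.sin(t),g[1]+ax*np.sin(t)+dy*np.cos(t),85))
    U=proj(n,pts); big=cv2.resize(f,None,fx=2,fy=2,interpolation=cv2.INTER_CUBIC)
    for u in U: cv2.circle(big,tuple(((u+.5)*2).astype(int)),2,(0,255,255),-1)
    x0,y0=(240,60) if n=='top' else (120,120)
    c=big[y0:y0+480,x0:x0+600] if n=='top' else big[y0:y0+600,x0:x0+640]
    cv2.imwrite(f'pics/ov_{n}.png',c)
    print(U[:3])
E
```

```text
[[262.04754843 331.56743921]
 [ 90.67816893 284.59701097]
 [ 92.37675977 284.58904891]]
[[122.27561244 233.13959467]
 [159.93926101 109.17117929]
 [160.48782971 112.53452822]]
```

View pics/ov_top.png

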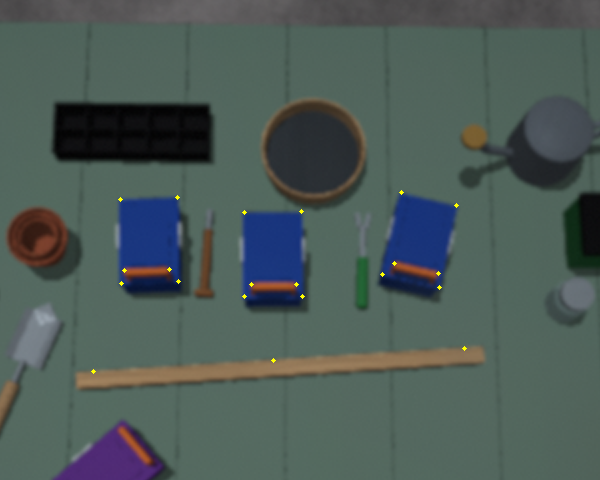

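View pics/ov_side.png

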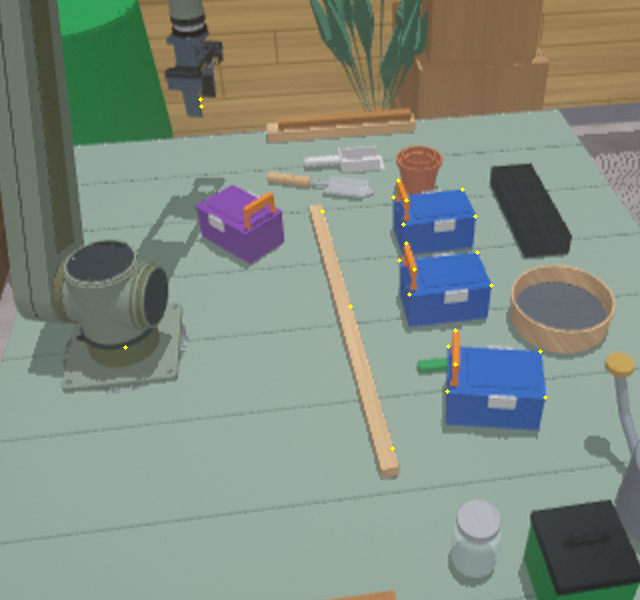

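The overlays from both cameras agree with the calibration. I'll reach for the left tub first, at handle pixel (193,166), world (579,253).

```bash
cat >>h.py <<'E'
def delta(cur,yaw,tgt,tyaw):
    R=Ro.from_euler('xyz',[180,0,yaw],degrees=True).as_matrix()
    return (R.T@(np.array(tgt)-np.array(cur))).round(1), round(yaw-tyaw,2)
E
python3 - <<'E'
from h import *
print(delta([161.005,552.013,230.976],163.74,[579,253.5,200],93.3))
E
```

```text
(array([-484.9, -169.5,   31. ]), 70.44)
```

Call:
jog_arm(
  deltas=[
    [[-0.03,-0.01,0,4,0.06],[-0.07,-0.024,0,10,0.06],[-0.11,-0.038,0.01,16,0.06],[-0.15,-0.052,0.01,22,0.06],[-0.19,-0.066,0.01,28,0.06],[-0.23,-0.08,0.015,34,0.06],[-0.27,-0.094,0.02,40,0.06],[-0.31,-0.108,0.02,46,0.06],[-0.35,-0.122,0.02,52,0.06],[-0.39,-0.136,0.025,58,0.06],[-0.43,-0.15,0.03,64,0.06],[-0.465,-0.163,0.031,70.4,0.06],[-0.485,-0.1695,0.031,70.4,0.06],[-0.485,-0.1695,0.031,70.4,0.06],[-0.485,-0.1695,0.031,70.4,0.06],[-0.485,-0.1695,0.031,70.4,0.06]],
  ],
  grip_force=25,
)

```text
time_s: 2.03
ee_pos: [578.5, 253.8, 199.8]
ee_rot: [-179.9, -0.0, 93.3]
force: [-0.5, -0.0, -0.3]
gripper_width: 60.0
```

Call:
jog_arm(
  deltas=[
    [[0,0,0.02,0,0.06],[0,0,0.04,0,0.06],[0,0,0.06,0,0.06],[0,0,0.072,0,0.06],[0,0,0.077,0,0.06],[0,0,0.077,0,0.06],[0,0,0.077,0,0.06]],
  ],
)

```text
time_s: 2.62
ee_pos: [578.8, 254.5, 123.7]
ee_rot: [180.0, -0.0, 93.4]
force: [0.3, 0.4, 0.5]
gripper_width: 60.0
```

```bash
python3 - <<'E'
from h import *
a=env.grab_frame('side');print(env.state()['force'])
cv2.imwrite('pics/s1.png',cv2.resize(a[110:290,180:370],None,fx=3,fy=3)[:,:,::-1])
E
```

```text
[-1.03864025  0.31506401  1.03847354]
```

View pics/s1.png

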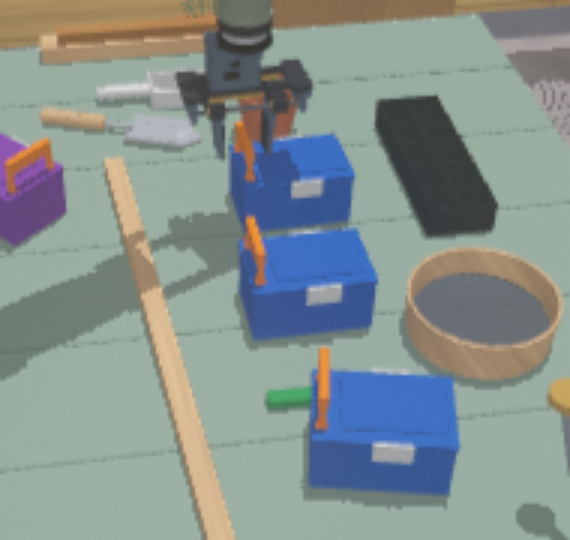

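The crop shows the fingers at about (218,135) and (268,135), straddling the orange bar at (242,150). I'll close and then raise.

Call:
jog_arm(
  deltas=[
    [[0,0,0,0,0.03],[0,0,0,0,0.005],[0,0,0,0,0.005],[0,0,0,0,0.005],[0,0,0,0,0.005],[0,0,0,0,0.005],[0,0,0,0,0.005],[0,0,0,0,0.005]],
  ],
)

```text
time_s: 3.33
ee_pos: [579.8, 253.4, 123.0]
ee_rot: [179.9, 0.0, 93.3]
force: [0.2, -0.4, 0.1]
gripper_width: 11.8
```

Call:
jog_arm(
  deltas=[
    [[0,0,0,0,0.005]],
  ],
)

```text
time_s: 3.42
ee_pos: [579.8, 253.4, 123.0]
ee_rot: [179.9, -0.0, 93.3]
force: [2.5, 0.0, -0.8]
gripper_width: 11.9
```

Call:
jog_arm(
  deltas=[
    [[0,0.001,-0.0025,0,0.005],[0,0.003,-0.005,0,0.005],[0,0.004,-0.0075,0,0.005],[0,0.0055,-0.01,0,0.005],[0,0.0055,-0.01,0,0.005],[0,0.0055,-0.01,0,0.005],[0,0.0055,-0.01,0,0.005]],
  ],
)

```text
time_s: 4.0
ee_pos: [584.6, 253.7, 132.7]
ee_rot: [-180.0, 0.0, 93.3]
force: [2.9, 0.2, -5.8]
gripper_width: 11.9
```

Call:
jog_arm(
  deltas=[
    [[0,0,0,0,0.005]],
  ],
)

```text
time_s: 4.08
ee_pos: [584.6, 253.8, 132.7]
ee_rot: [-180.0, 0.0, 93.3]
force: [1.2, -0.3, -6.8]
gripper_width: 11.8
```

Call:
jog_arm(
  deltas=[
    [[0,0,0,0,0.005]],
  ],
)

```text
time_s: 4.17
ee_pos: [584.6, 253.8, 132.8]
ee_rot: [-180.0, 0.0, 93.3]
force: [1.9, -0.8, -7.0]
gripper_width: 11.6
```

```bash
python3 - <<'E'
from h import *
for i in range(4):
    a=env.grab_frame('side');s=env.state();print(s['force'],s['torque'],s['gripper_width'])
cv2.imwrite('pics/s2.png',cv2.resize(a[110:290,180:370],None,fx=3,fy=3)[:,:,::-1])
E
```

```text
[ 2.69506424 -0.14167259 -6.09452969] [-0.26099721 -0.3363669  -0.11560555] 11.880758114186689
[ 1.26106576 -0.9292563  -6.55388935] [-0.23457586 -0.37435347 -0.10456112] 11.858767244710151
[ 2.22819097 -0.65215469 -6.39157635] [-0.24973277 -0.27438875 -0.06766949] 11.973178661525107
[ 1.2561289  -0.05677239 -5.54861446] [-0.20132023 -0.30965185 -0.08960582] 11.61341853702143
```

View pics/s2.png

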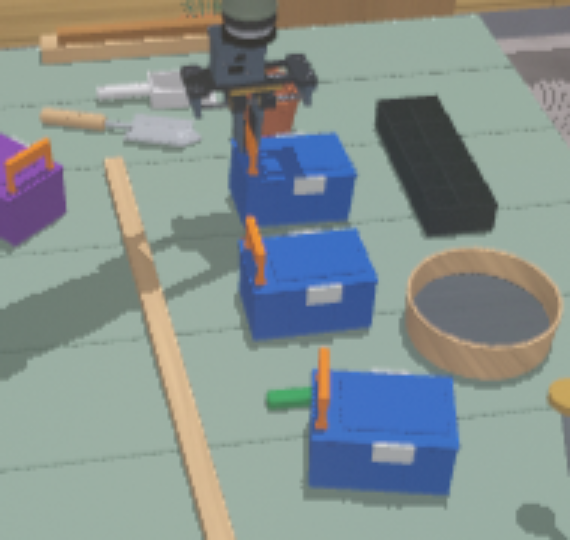

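It carries about 6 N at the hand, against roughly 1.5 N for leaves, so this tub is heavy. It's tilted with its back edge still down. I'll draw it about 135 mm towards the batten and turn it about 1°.

Call:
jog_arm(
  deltas=[
    [[0,-0.002,0,0,0.005],[0,-0.006,0,0,0.005],[0,-0.012,0,-0.1,0.005],[0,-0.02,0,-0.2,0.005],[0,-0.028,0,-0.3,0.005],[-0.001,-0.036,0,-0.4,0.005],[-0.001,-0.044,0,-0.5,0.005],[-0.001,-0.052,0,-0.6,0.005],[-0.001,-0.06,0,-0.7,0.005],[-0.001,-0.068,0,-0.8,0.005],[-0.001,-0.076,0,-0.9,0.005],[-0.001,-0.084,0,-1,0.005],[-0.0015,-0.092,0,-1,0.005],[-0.0015,-0.1,0,-1,0.005],[-0.002,-0.108,0,-1,0.005],[-0.002,-0.116,0,-1,0.005],[-0.002,-0.123,0,-1,0.005],[-0.002,-0.129,0,-1,0.005],[-0.002,-0.133,0,-1,0.005],[-0.002,-0.135,0,-1,0.005]],
  ],
)

```text
time_s: 6.03
ee_pos: [449.3, 243.9, 133.0]
ee_rot: [-180.0, -0.0, 94.4]
force: [2.3, 0.1, -6.5]
gripper_width: 11.9
```

Call:
jog_arm(
  deltas=[
    [[0,0,0,0,0.005]],
  ],
)

```text
time_s: 6.12
ee_pos: [449.2, 243.9, 133.0]
ee_rot: [-179.9, 0.0, 94.3]
force: [-0.7, -0.1, -5.1]
gripper_width: 11.9
```

```bash
python3 - <<'E'
from h import *
a=env.grab_frame('side');b=env.grab_frame('top');s=env.state();print(s['force'],s['torque'],s['ee_pos'],s['ee_rot'])
cv2.imwrite('pics/s3.png',np.hstack([cv2.resize(a[110:270,180:320],None,fx=2.8,fy=2.8),cv2.resize(b[110:270,140:280],None,fx=2.8,fy=2.8)])[:,:,::-1])
E
```

```text
[-2.15086248  0.05671691 -4.38242538] [-0.02961182  0.38675486  0.01262106] [449.23381639 243.86386897 132.9438926 ] [-1.79890844e+02  4.54462705e-03  9.43239675e+01]
```

View pics/s3.png

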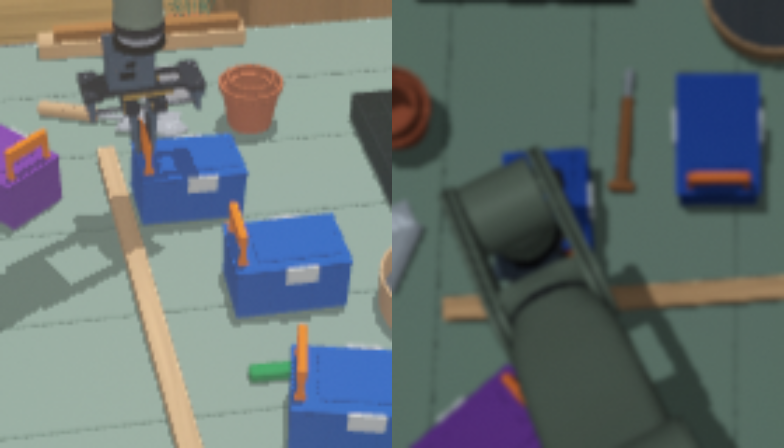

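The tub is sliding square with a predicted gap of about 12 mm. Its pixel edge is at (140,220) in the left crop, and the batten is at (130,225). I'll approach slowly.

Call:
jog_arm(
  deltas=[
    [[0,-0.001,0,0,0.005],[0,-0.003,0,0,0.005],[0,-0.005,0,0,0.005],[0,-0.006,0,0,0.005],[0,-0.007,0,0,0.005],[0,-0.008,0,0,0.005],[0,-0.008,0,0,0.005]],
  ],
)

```text
time_s: 6.8
ee_pos: [441.8, 243.4, 133.0]
ee_rot: [-180.0, -0.0, 94.3]
force: [1.7, 0.7, -5.8]
gripper_width: 11.8
```

Call:
jog_arm(
  deltas=[
    [[0,-0.0005,0,0,0.005],[0,-0.001,0,0,0.005]],
  ],
)

```text
time_s: 6.97
ee_pos: [441.1, 243.3, 133.0]
ee_rot: [180.0, -0.0, 94.3]
force: [1.2, 0.0, -6.5]
gripper_width: 11.7
```

Call:
jog_arm(
  deltas=[
    [[0,-0.0005,0,0,0.005],[0,-0.001,0,0,0.005]],
  ],
)

```text
time_s: 7.13
ee_pos: [440.0, 243.2, 133.0]
ee_rot: [180.0, -0.0, 94.3]
force: [0.7, -0.0, -5.5]
gripper_width: 12.3
```

Sliding drag is about 2 N with no contact yet, so I'll keep going in 1 mm steps.

Call:
jog_arm(
  deltas=[
    [[0,-0.0005,0,0,0.005],[0,-0.001,0,0,0.005]],
  ],
)

```text
time_s: 7.3
ee_pos: [439.5, 243.2, 133.0]
ee_rot: [179.9, -0.0, 94.3]
force: [2.9, -0.5, -7.1]
gripper_width: 12.0
```

Call:
jog_arm(
  deltas=[
    [[0,-0.0005,0,0,0.005],[0,-0.001,0,0,0.005]],
  ],
)

```text
time_s: 7.47
ee_pos: [439.2, 243.2, 133.0]
ee_rot: [179.8, -0.0, 94.4]
force: [7.0, 0.5, -9.7]
gripper_width: 12.1
```

```bash
python3 - <<'E'
from h import *
a=env.grab_frame('side');s=env.state();print(s['force'],s['torque'],s['ee_pos'],s['ee_rot'])
cv2.imwrite('pics/s4.png',cv2.resize(a[140:210,200:280],None,fx=8,fy=8,interpolation=cv2.INTER_CUBIC)[:,:,::-1])
E
```

```text
[ 5.40124306 -0.1251313  -9.39028519] [-0.10430422 -1.15904013 -0.03217528] [439.261605   243.2044285  133.00399443] [ 1.79820633e+02 -1.66248141e-02  9.43629663e+01]
```

View pics/s4.png

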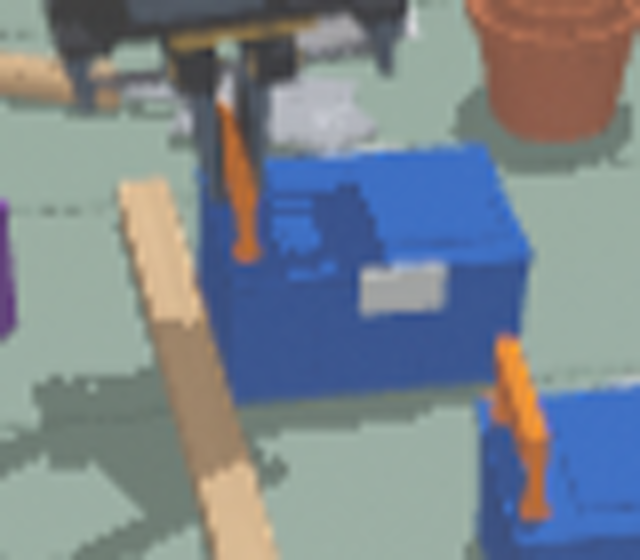

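Contact is made at about 5 N and the lower edge is flush along the batten, around (240,400) in the crop. I'll lower it along the reverse arc.

Call:
jog_arm(
  deltas=[
    [[0,-0.001,0.002,0,0.005],[0,-0.002,0.004,0,0.005],[0,-0.003,0.006,0,0.005],[0,-0.004,0.008,0,0.005],[0,-0.005,0.01,0,0.005],[0,-0.005,0.01,0,0.005],[0,-0.005,0.01,0,0.005]],
  ],
)

```text
time_s: 8.1
ee_pos: [433.7, 243.0, 123.0]
ee_rot: [179.9, -0.0, 94.3]
force: [6.1, -0.1, -5.8]
gripper_width: 11.9
```

Call:
jog_arm(
  deltas=[
    [[0,0,0,0,0.005]],
  ],
)

```text
time_s: 8.18
ee_pos: [433.7, 243.0, 123.1]
ee_rot: [179.9, -0.0, 94.3]
force: [4.6, 0.4, -5.1]
gripper_width: 12.0
```

Call:
jog_arm(
  deltas=[
    [[0,0,0.001,0,0.005],[0,0,0.001,0,0.005]],
  ],
)

```text
time_s: 8.35
ee_pos: [433.7, 243.0, 123.0]
ee_rot: [179.9, -0.1, 94.3]
force: [3.5, -0.6, 2.7]
gripper_width: 11.9
```

Call:
jog_arm(
  deltas=[
    [[0,0,0.001,0,0.005],[0,0,0.001,0,0.005]],
  ],
)

```text
time_s: 8.52
ee_pos: [433.8, 243.1, 122.9]
ee_rot: [179.9, -0.1, 94.3]
force: [2.5, -1.1, 9.9]
gripper_width: 11.6
```

Call:
jog_arm(
  deltas=[
    [[0,0,0,0,0.005]],
  ],
)

```text
time_s: 8.6
ee_pos: [433.8, 243.1, 122.9]
ee_rot: [179.8, -0.1, 94.3]
force: [1.7, -0.8, 8.7]
gripper_width: 11.7
```

```bash
python3 - <<'E'
from h import *
a=env.grab_frame('side');s=env.state();print(s['force'],s['torque'],s['ee_pos'],s['ee_rot'])
cv2.imwrite('pics/s5.png',cv2.resize(a[140:210,200:280],None,fx=8,fy=8,interpolation=cv2.INTER_CUBIC)[:,:,::-1])
E
```

```text
[ 1.40498097 -1.15660641  9.55840817] [-0.3789113  -0.41592133 -0.02679968] [433.78816505 243.063385   122.94588575] [ 1.79843083e+02 -6.86474957e-02  9.43405733e+01]
```

View pics/s5.png

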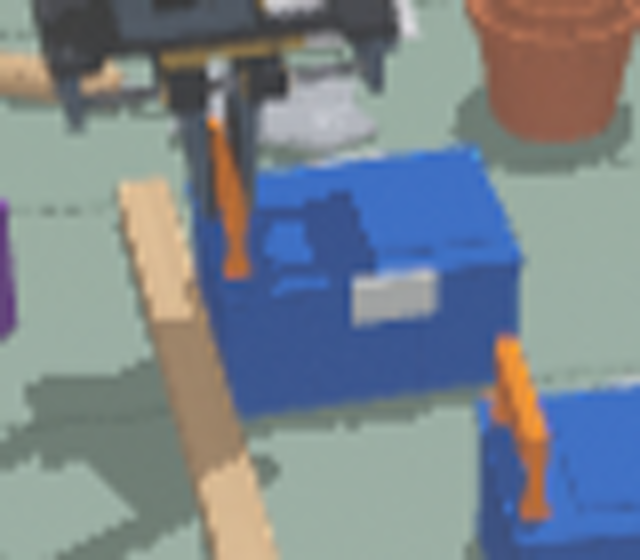

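It's level and down, and the hand now presses lightly. I'll ease off, open and retreat.

Call:
jog_arm(
  deltas=[
    [[0,0,-0.001,0,0.005],[0,0,-0.0015,0,0.005],[0,0,-0.0015,0,0.03],[0,0,-0.0015,0,0.06],[0,0,-0.0015,0,0.06],[0,0,-0.0015,0,0.06],[0,0,-0.002,0,0.06],[0,0,-0.02,0,0.06],[0,0,-0.05,0,0.06],[0,0,-0.08,0,0.06],[0,0,-0.08,0,0.06]],
  ],
)

```text
time_s: 9.57
ee_pos: [435.7, 244.2, 206.3]
ee_rot: [179.5, -0.3, 94.3]
force: [0.8, -0.1, -0.2]
gripper_width: 59.5
```

```bash
python3 - <<'E'
from h import *
s=env.state();p=s['ee_pos'];print(s['time_s'],s['force'],s['ee_pos'],s['ee_rot'],s['gripper_width'])
print(delta(p,s['ee_rot'][2],[555,25.8,200],90.7))
E
```

```text
9.5667 [ 0.75554957 -0.14837109 -0.23624702] [435.66300897 244.23324147 206.31164204] [179.46074349  -0.25894764  94.33886866] 59.45334142173628
(array([-226.8,  102.5,    6.3]), np.float64(3.64))
```

Call:
jog_arm(
  deltas=[
    [[-0.015,0.007,0,0,0.06],[-0.045,0.02,0,0.5,0.06],[-0.08,0.036,0,1,0.06],[-0.115,0.052,0,2,0.06],[-0.15,0.068,0,3,0.06],[-0.185,0.084,0,3.6,0.06],[-0.215,0.097,0,3.6,0.06],[-0.227,0.1025,0,3.6,0.06],[-0.227,0.1025,0,3.6,0.06],[-0.227,0.1025,0,3.6,0.06],[-0.227,0.1025,0,3.6,0.06]],
  ],
)

```text
time_s: 10.48
ee_pos: [551.5, 25.2, 200.6]
ee_rot: [-179.9, -0.1, 90.8]
force: [0.0, -0.1, 0.6]
gripper_width: 60.0
```

```bash
python3 - <<'E'
from h import *
b=env.grab_frame('top');a=env.grab_frame('side')
s=env.state();print(s['ee_pos'],s['ee_rot'],s['force'])
print(fit(b,[510,245,4]),batten(b))
cv2.imwrite('pics/s6.png',np.hstack([cv2.resize(a[140:250,190:320],None,fx=3,fy=3,interpolation=2),cv2.resize(b[120:230,150:280],None,fx=3,fy=3,interpolation=2)])[:,:,::-1])
E
```

```text
[551.65047558  25.47796098 200.92140085] [-1.79966835e+02 -2.98371702e-02  9.08426342e+01] [0.4321362  0.30708221 0.2818646 ]
(array([506.5, 249.5,   3.8]), np.float64(199.9), array([436.7, 244.9]), array([431.9, 241.4]), np.float64(94.5), 58) (array([-6.47859100e-02,  4.35045071e+02]), np.float64(3.105595471685982), (np.int64(158), np.int64(238), np.float64(125.82714604699363), np.float64(358.74054757299695)))
```

View pics/s6.png

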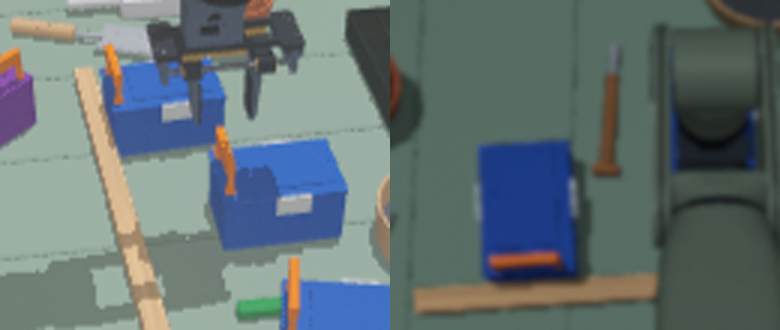

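The first tub sits flush and square on the batten, front edge at about (110,150) in the left crop. Next is the middle tub.

Call:
jog_arm(
  deltas=[
    [[0,0.0035,0.015,0,0.06],[0,0.0035,0.04,0,0.06],[0,0.0035,0.06,0,0.06],[0,0.0035,0.073,0,0.06],[0,0.0035,0.078,0,0.06],[0,0.0035,0.078,0,0.06],[0,0.0035,0.078,0,0.03],[0,0.0035,0.078,0,0.005],[0,0.0035,0.078,0,0.005],[0,0.0035,0.078,0,0.005],[0,0.0035,0.078,0,0.005],[0,0.0035,0.078,0,0.005],[0,0.0035,0.078,0,0.005],[0,0.0035,0.078,0,0.005]],
  ],
)

```text
time_s: 11.75
ee_pos: [555.9, 24.1, 123.0]
ee_rot: [180.0, -0.0, 90.7]
force: [0.5, 0.9, -0.2]
gripper_width: 11.8
```

Call:
jog_arm(
  deltas=[
    [[0,0.001,-0.0025,0,0.005],[0,0.003,-0.005,0,0.005],[0,0.004,-0.0075,0,0.005],[0,0.0055,-0.01,0,0.005],[0,0.0055,-0.01,0,0.005],[0,0.0055,-0.01,0,0.005],[0,0.0055,-0.01,0,0.005]],
  ],
)

```text
time_s: 12.33
ee_pos: [561.5, 24.2, 132.9]
ee_rot: [180.0, -0.0, 90.7]
force: [1.2, 0.3, -2.1]
gripper_width: 11.9
```

Call:
jog_arm(
  deltas=[
    [[0,0,0,0,0.005]],
  ],
)

```text
time_s: 12.42
ee_pos: [561.5, 24.2, 132.8]
ee_rot: [180.0, -0.0, 90.7]
force: [1.3, -0.3, -2.1]
gripper_width: 11.8
```

```bash
python3 - <<'E'
from h import *
for i in range(4):
    a=env.grab_frame('side');s=env.state();print(s['force'])
print(s['ee_pos'],s['ee_rot'],s['gripper_width'])
cv2.imwrite('pics/s7.png',cv2.resize(a[140:250,190:320],None,fx=4,fy=4,interpolation=2)[:,:,::-1])
E
```

```text
[ 0.2180993  -0.12491625 -2.31889884]
[ 0.50586099  0.90981618 -3.11596309]
[-0.32538663 -0.17820272 -2.0780118 ]
[ 0.96503447  0.16547333 -2.13294417]
[561.49059913  24.20760766 132.88081458] [ 1.79987326e+02 -4.60961602e-03  9.07399727e+01] 12.086192600562663
```

View pics/s7.png

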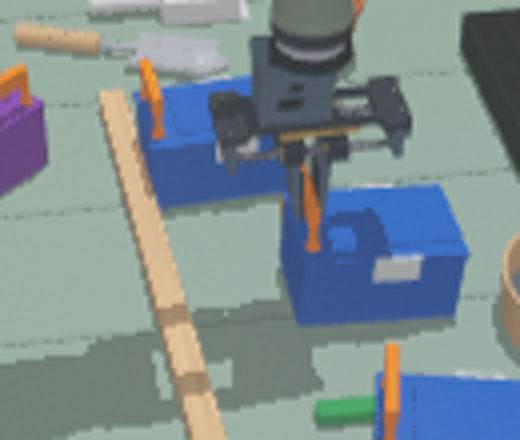

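That's about 2.2 N, so the middle tub is light, and the crop shows it tilted in the hand at (310,250). I'll set it back where it was.

Call:
jog_arm(
  deltas=[
    [[0,-0.001,0.002,0,0.005],[0,-0.0025,0.005,0,0.005],[0,-0.004,0.0075,0,0.005],[0,-0.005,0.009,0,0.005],[0,-0.0055,0.0105,0,0.005],[0,-0.0055,0.0105,0,0.005],[0,-0.0055,0.01,0,0.03],[0,-0.0055,0.01,0,0.06],[0,-0.0055,0.01,0,0.06],[0,-0.0055,0.01,0,0.06],[0,-0.0055,0.01,0,0.06],[0,-0.0055,-0.01,0,0.06],[0,-0.0055,-0.04,0,0.06],[0,-0.0055,-0.067,0,0.06],[0,-0.0055,-0.067,0,0.06],[0,-0.0055,-0.067,0,0.06]],
  ],
)

```text
time_s: 13.95
ee_pos: [556.9, 24.2, 201.5]
ee_rot: [179.8, -0.0, 90.7]
force: [0.5, 0.5, -0.8]
gripper_width: 59.7
```

```bash
python3 - <<'E'
from h import *
s=env.state();p=s['ee_pos'];print(s['time_s'],s['force'],s['ee_pos'],s['ee_rot'],s['gripper_width'])
print(delta(p,s['ee_rot'][2],[587.7,-226.8,200],77))
E
```

```text
13.95 [ 0.54844627  0.46392811 -0.75096075] [556.85617236  24.16135236 201.45793558] [ 1.79778082e+02 -7.75024154e-03  9.07412368e+01] 59.66294990519868
(array([-251.3,   27.6,    1.5]), np.float64(13.74))
```

Call:
jog_arm(
  deltas=[
    [[-0.015,0.002,0,1,0.06],[-0.045,0.005,0,3,0.06],[-0.08,0.009,0,5,0.06],[-0.115,0.013,0,8,0.06],[-0.15,0.017,0,11,0.06],[-0.185,0.02,0,13.7,0.06],[-0.22,0.024,0,13.7,0.06],[-0.245,0.027,0,13.7,0.06],[-0.251,0.0278,0,13.7,0.06],[-0.251,0.0278,0,13.7,0.06],[-0.251,0.0278,0,13.7,0.06],[-0.251,0.0278,0,13.7,0.06]],
  ],
)

```text
time_s: 14.95
ee_pos: [586.5, -224.9, 199.2]
ee_rot: [-179.9, -0.1, 77.1]
force: [0.3, 0.4, 0.3]
gripper_width: 59.9
```

```bash
python3 - <<'E'
from h import *
b=env.grab_frame('top');a=env.grab_frame('side')
s=env.state();print(s['ee_pos'],s['ee_rot'],s['force'])
print(fit(b,[620,25,0]),fit(b,[510,245,4]))
cv2.imwrite('pics/s8.png',np.hstack([cv2.resize(a[150:280,190:330],None,fx=2.8,fy=2.8,interpolation=2),cv2.resize(b[110:240,220:360],None,fx=2.8,fy=2.8,interpolation=2)])[:,:,::-1])
print(delta(s['ee_pos'],s['ee_rot'][2],[587.7,-226.8,123],76.9))
E
```

```text
[ 586.83585392 -224.89965863  199.82204147] [-1.79965847e+02 -3.00439415e-02  7.71410023e+01] [-0.1001212   0.31424786 -0.39064659]
(array([626.9,  28.2,   0.7]), np.float64(161.0), array([556.9,  27.3]), array([554.,  27.]), np.float64(90.9), 62) (array([506. , 249.2,   3.7]), np.float64(202.2), array([436.2, 244.6]), array([431.9, 241.4]), np.float64(94.5), 58)
(array([-1.7,  1.3, 76.8]), np.float64(0.24))
```

View pics/s8.png

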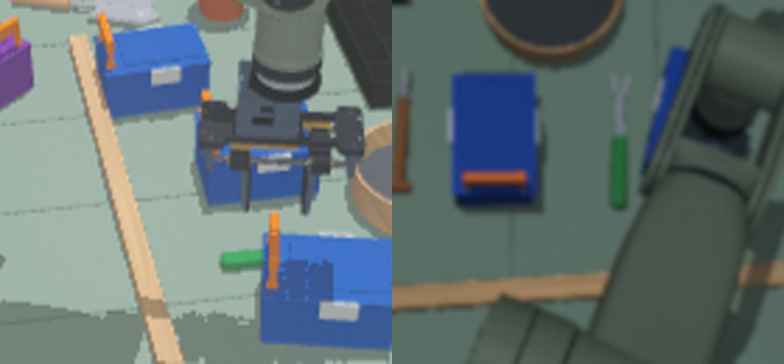

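The middle tub hasn't moved; its fit is unchanged at (626.9, 28.2, 0.7°). The hand is above the right tub, whose bar is at (272,250) in the left crop.

Call:
jog_arm(
  deltas=[
    [[-0.0015,0.001,0.015,0.2,0.06],[-0.0015,0.001,0.04,0.2,0.06],[-0.0015,0.001,0.06,0.2,0.06],[-0.0015,0.001,0.072,0.2,0.06],[-0.0015,0.001,0.0765,0.2,0.06],[-0.0015,0.001,0.0765,0.2,0.06],[-0.0015,0.001,0.0765,0.2,0.03],[-0.0015,0.001,0.0765,0.2,0.005],[-0.0015,0.001,0.0765,0.2,0.005],[-0.0015,0.001,0.0765,0.2,0.005],[-0.0015,0.001,0.0765,0.2,0.005],[-0.0015,0.001,0.0765,0.2,0.005],[-0.0015,0.001,0.0765,0.2,0.005],[-0.0015,0.001,0.0765,0.2,0.005]],
  ],
)

```text
time_s: 16.22
ee_pos: [587.8, -228.3, 123.5]
ee_rot: [180.0, -0.0, 76.8]
force: [0.2, -0.4, -1.0]
gripper_width: 11.7
```

Call:
jog_arm(
  deltas=[
    [[0,0.001,-0.0025,0,0.005],[0,0.003,-0.005,0,0.005],[0,0.004,-0.0075,0,0.005],[0,0.0055,-0.01,0,0.005],[0,0.0055,-0.01,0,0.005],[0,0.0055,-0.01,0,0.005],[0,0.0055,-0.01,0,0.005]],
  ],
)

```text
time_s: 16.8
ee_pos: [593.0, -229.4, 133.3]
ee_rot: [180.0, -0.0, 76.8]
force: [0.8, -0.1, -2.0]
gripper_width: 11.8
```

Call:
jog_arm(
  deltas=[
    [[0,0,0,0,0.005]],
  ],
)

```text
time_s: 16.88
ee_pos: [593.0, -229.4, 133.3]
ee_rot: [180.0, -0.0, 76.8]
force: [0.5, -0.1, -1.4]
gripper_width: 12.0
```

```bash
python3 - <<'E'
from h import *
for i in range(4):
    a=env.grab_frame('side');s=env.state();print(s['force'])
print(s['ee_pos'],s['ee_rot'],s['gripper_width'])
cv2.imwrite('pics/s9.png',cv2.resize(a[170:290,210:350],None,fx=4,fy=4,interpolation=2)[:,:,::-1])
f=cv2.imread('pics/top0.png')[:,:,::-1].copy()
for l in('weeder',): print(env.look_for('side',l))
E
```

```text
[-0.03987585  0.01641431 -1.4375938 ]
[-0.30488294  0.16439026 -1.60310621]
[ 0.75767714  0.31080391 -1.86263947]
[ 0.03909895  0.10133851 -1.77590187]
[ 592.97154817 -229.42445781  133.33659174] [ 1.79997520e+02 -5.63480938e-03  7.68417762e+01] 11.541227153627794
[{'xyz': [569.7, -153.1, 13.5], 'conf': 0.51}]
```

View pics/s9.png

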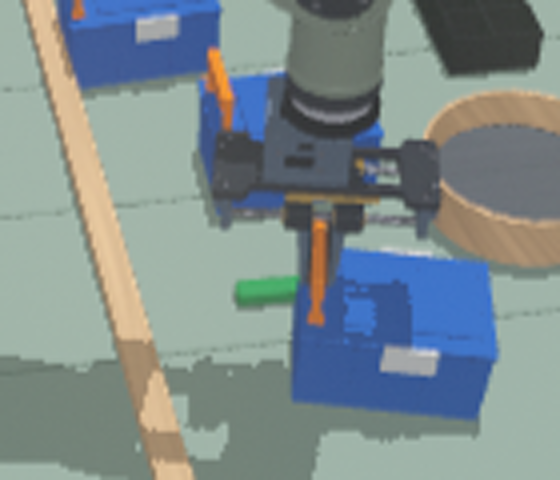

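This one is light too, at about 1.7 N; the crop shows it gripped and slightly tilted at (318,310). I'll set it back and retreat.

Call:
jog_arm(
  deltas=[
    [[0,-0.001,0.002,0,0.005],[0,-0.0025,0.005,0,0.005],[0,-0.004,0.0075,0,0.005],[0,-0.005,0.009,0,0.005],[0,-0.0055,0.0105,0,0.005],[0,-0.0055,0.0105,0,0.005],[0,-0.0055,0.01,0,0.03],[0,-0.0055,0.01,0,0.06],[0,-0.0055,0.01,0,0.06],[0,-0.0055,0.01,0,0.06],[0,-0.0055,0.01,0,0.06],[0,-0.0055,-0.01,0,0.06],[0,-0.0055,-0.04,0,0.06],[0,-0.0055,-0.08,0,0.06],[0,-0.0355,-0.11,0,0.06],[0,-0.0755,-0.12,0,0.06],[0,-0.1155,-0.12,0,0.06],[0,-0.1555,-0.12,0,0.06],[0,-0.1755,-0.12,0,0.06],[0,-0.1755,-0.12,0,0.06]],
  ],
)

```text
time_s: 18.8
ee_pos: [417.9, -188.2, 254.0]
ee_rot: [-179.9, -0.0, 76.8]
force: [0.0, -0.2, -0.3]
gripper_width: 60.3
```

```bash
python3 - <<'E'
from h import *
b=env.grab_frame('top');a=env.grab_frame('side')
s=env.state();print(s['time_s'],s['ee_pos'],s['force'])
for g in([510,245,4],[620,25,0],[650,-240,-13]): print(fit(b,g))
cv2.imwrite('pics/s10.png',np.hstack([cv2.resize(a[130:290,190:350],None,fx=2.4,fy=2.4,interpolation=2),cv2.resize(b[100:260,165:325],None,fx=2.4,fy=2.4,interpolation=2)])[:,:,::-1])
E
```

```text
18.9 [ 422.18691602 -189.60241784  254.06636379] [ 0.08512545 -0.75147466  0.44755488]
(array([506.5, 249.5,   3.8]), np.float64(200.9), array([436.7, 244.9]), array([431.9, 241.4]), np.float64(94.5), 58)
(array([626.9,  28.2,   0.7]), np.float64(161.1), array([556.9,  27.3]), array([554.,  27.]), np.float64(90.9), 62)
(array([ 656.2, -243.9,  -13. ]), np.float64(315.9), array([ 588. , -228.2]), array([ 586.8, -221.8]), np.float64(76.7), 37)
```

View pics/s10.png

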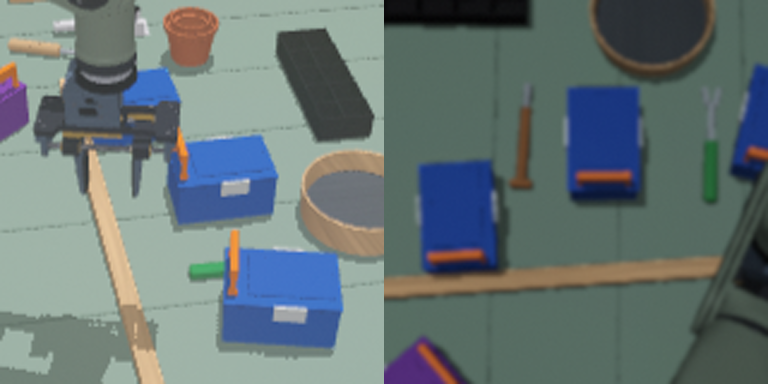

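The final view shows the left tub flush on the batten, with its front edge at about (458,270) in the right crop. The other two tubs and the tools are where they started, and the hand is clear. I'll hand the job in.

```bash
python3 -c "
from workcell import env
print(env.job_done())"
```

```text
the job is handed in; nothing more can be done
None
```

I raised each tub's handle end by about 10 mm, found one heavy tub (the left one), and drew it to the batten. The job is handed in at about 19 s of the 64 s; no verdict is reported.

| Tub | Load at the hand | Verdict | Final position |
|---|---|---|---|
| Left | about 6 N | heavy | flush on the batten, set down level and released |
| Middle | about 2.2 N | light | fit unchanged within 1 mm of the start |
| Right | about 1.7 N | light | fit within 1 mm of the start, partly hidden by the arm |

- **Heavy tub:** it met the batten gently, at a wrist force of about 5–7 N sideways. The hand's movement while lowering matched the edge staying in contact. It was set down at about 4.3° yaw, against 4.24° for the batten.
- **Checks that disagreed:**
  - The left tub's 6 N is a little above what a 0.92 kg tub should give. I put that down to drag during the lift, and it is still far from the light range.
  - Image fits of the tub pose ran a few mm off the hand's readings, so I relied on contact force and hand position instead.
  - The hand pressed about 9 N on the handle for a moment before releasing the left tub.
- **Other things:** the last pictures show the nearby tools where they were. I did not measure each of them, and the arm hid part of the view.

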